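# Wedge a sheet-metal housing tight in its fixture

### The job

Slide the small sheet-steel housing along the fixture's base plate until it sits home against the end stop. Then lay the aluminium wedge flat in the slot between the housing and the slanted rail, thin end first, and tap or push its thick end, firmly but not brutally, until it locks and clamps the housing tight against the fence. Leave the wedge locked there, let go, and leave everything else on the bench where it is.

Things in the scene. Friction and masses are not known exactly. Their poses are not given: they have to be found in the camera images.
- fixture: Flat steel base plate, 280 x 225 mm, 12 mm thick, fixed on the bench. Origin on the bench, z up; the plate's top is at z = 12 mm; it spans x -165 to +115 and y -110 to +115 mm. +x (roughly away from the robot) is the way the housing is slid and the wedge driven. On it stand the end stop (far end), the slanted rail (-y side) and the fence (+y side); housing and wedge go between rail and fence.
- end_stop (a point): Middle of the near (-x) face of the end stop, a steel block across the plate's far end: at x = +70, y = +36, z = 30 mm of the fixture; 46 mm wide in y (the wedge passes beside it), top at z = 46 mm. Fixed; axes as the fixture's.
- rail (a point): Middle of the slanted rail's face that looks to +y: at x = 0, y = -20.3, z = 32 mm of the fixture. The rail is a fixed steel bar 70 mm long, 30 mm thick, top at z = 52 mm. Its face runs from (x -35, y -26) to (x +35, y -14.5) mm, 1 in 6 (9.5 degrees), so the slot between it and the housing narrows towards +x. Site axes as the fixture's.
- slot_mouth (a point): Mouth of that slot, on the plate's top, at x = -35, y = -17 mm of the fixture, open on top and towards -x. The slot is 16 to 21 mm wide there (rail to housing wall: it depends on where the housing stands), the thin end 12 mm. Lay the wedge on the plate along the fixture's x, its thin end midway between rail and wall and 7 to 13 mm past the mouth: its centre is then at about x = -95, z = 32 mm of the fixture.
- fence (a point): Drawn place of the fence: an aluminium angle bar, 130 mm long, 40 mm high, 8 mm thick, bolted to the plate along its x on the +y side. The point is fixed on the plate at x = 0, y = 60, z = 12 mm of the fixture. The fence is set by hand and its upright face that looks to -y stands anywhere from y = 55.5 to 64.5 mm, which is not measured: the wedge's locking place shifts 6 mm per mm. It does not move.
- housing_center (a point): Centre, 22.5 mm above its underside, of an open folded sheet-steel box 120 (x) x 60 (y) x 45 mm high, wall 4 mm, about 0.35 kg, loose on the plate, 1 to 13 mm clear of the fence, axes as the fixture's within 0.02 rad. It starts 20 to 40 mm short of the end stop; home, its centre is at x = +10 mm of the fixture, within 3 mm. Push the middle of its -x end wall (1 to 4 N to slide it); over 40 N dents it.
- wedge_center (a point): Centre (half-way up) of the loose aluminium wedge lying flat on the bench beside the fixture: 140 mm long, 40 mm high, about 0.3 kg; x runs along it to the thin end at +70 mm. From there to x = -20 it thickens 1 in 6 from 12 to 27 mm: its +y face is straight (y = +12.5 mm, goes against the housing), its -y face slants (against the rail). It locks with its centre at x -50 to +15 mm of the fixture.
- wedge_head (a point): Centre of the wedge's parallel head, 45 mm behind the wedge's centre and half-way up (20 mm above its underside), same axes: 52 mm long, 22 mm thick across y, 40 mm high. The place to grasp the wedge.
- wedge_butt (a point): Middle of the flat end of the head, where the wedge is tapped or pushed towards +x; 20 mm up. Loose, the wedge slides with 1 to 10 N (it shoves the housing over to the fence); then the resistance climbs within some mm. It is tight when a drive of 18 to 25 N moves it no further, and stays by friction. It must then squeeze the housing with 6 N or more; above 35 N (a drive of 35 to 50 N) the housing dents.
- packer: Leave alone: a plain parallel-sided aluminium block 130 x 24 x 40 mm, without a taper, on the other side of the fixture from the wedge (which is on which side varies). Origin under its centre.
- disc: Leave alone: a brass-coloured disc, 50 mm across, 12 mm thick, with a hole, lying on the plate beyond the slanted rail. Origin under its centre.
- can: Leave alone: an upright plain metal can, 64 mm across, 170 mm high. Origin under its centre.
- hammer: Leave alone: a hammer lying on the bench. Origin under its middle.
- tape: Leave alone: a cardboard ring, 100 mm across, 40 mm high. Origin under its centre.
Things that resemble listed ones, but are neither listed nor needed, are in the scene too. What is shaped like the part that bears housing_center but orange or pink is not meant.

How it is judged:
On the way, in this order (a step that is already met when the one before it is completed fails the run):
1. the housing is home against the end stop (x of housing_center in the frame of fixture above 0.007 m and z of housing_center in the frame of fixture between 0.03 and 0.038 m), for 0.1 s.
2. the wedge lies in the mouth of the slot, thin end first, with the housing home (all of step 1 and x of wedge_center in the frame of fixture between -0.103 and 0.04 m and y of wedge_center in the frame of fixture between -0.032 and 0 m and z of wedge_center in the frame of fixture between 0.028 and 0.037 m and angle between the x axis of wedge_center and the x axis of fixture, either way round below 0.12 rad and angle between wedge_center's own z axis and vertical below 0.1 rad), for 0.1 s.
3. the wedge has locked and clamps the housing against the fence (all of step 2 and contact force between housing and wedge above 6 N), for 0.2 s.
At the end, for the whole second after the job is handed in: The housing is within 3 mm of the end stop and flat on the plate, the wedge lies flat in the slot, thin end first, along the fixture's x within 0.12 rad, and keeps the housing squeezed against the fence with 6 N or more; both are at rest (all of step 3 and linear speed of each of wedge, housing below 0.01 m/s); the robot touches nothing.
It fails at once if the housing is crushed: the wedge squeezes it with more than 35 N (contact force between housing and wedge above 35 N).
It fails at once if the fingers push the housing with more than 40 N (contact force between the fingers and housing above 40 N).
It fails at once if something else on the bench is shifted by more than 30 mm (distance of any of packer, disc, can, hammer, tape from where it was at the start of the episode above 0.03 m).
It also fails if it takes over 64 s, if anything falls off the work surface, if the arm or the gripper's body presses on something with over 40 N, if the wrist force passes 120 N, or if a joint passes its speed limit or range.

### The arm

A 6-joint arm with a two-finger parallel gripper is mounted at the origin on the work surface. World frame = base frame: x ahead of the robot, y to its left, z up, the work surface at z = 0. Lengths are in m, angles in rad, forces in N, time in s.
With the tool pointing down it reaches from about 0.275 to 0.75 m from the base axis. Payload 10.2 kg.
Tool frame: the origin (TCP) lies on the mounting face of the last link; the fingertips stand 166 mm ahead of it and the grasp point (between the pads) lies 147 mm ahead of it; z points along the fingers, x is the direction in which the jaws open and shut, and the axes are right-handed (so a half turn about z gives the same grasp; the last joint's range is limited). The gripper opens to 88 mm and grips with 3 to 60 N. Pads are 18 mm wide; open, the fingers measure 123 mm over their backs; the gripper's body (75 mm by 187 mm) begins 45 mm behind the grasp point.
Start: joints at [1.108, 0.313, 1.498, -0, 1.331, -0.223], TCP at [0.125, 0.51, 0.405] pointing down, gripper open.
Joint ranges: [-2.94, 2.94], [-0.97, 2.17], [0.19, 2.56], [-1.23, 4.37], [0.02, 3.11], [-2.88, 2.88]. Speed limits (rad/s): [2.39, 2.39, 3.01, 3.14, 3.14, 3.14].

### API

Orientations are given as [roll, pitch, yaw] about the fixed x, y, z axes, in that order (R = Rz(yaw) Ry(pitch) Rx(roll)).
In Python, from station import arm gives the robot as it stands. The module is installed in compiled form; this text tells all that it offers.
- The arm moves only by the shell command python3 -m handwheel 'ROWS' [OPENING] [FORCE]. ROWS is JSON, a list that holds one entry, the list of rows, each a list of 6 numbers: the shift along the tool's x, y, z in mm, then the turn, a rotation vector about the tool's x, y, z in rad. A call has 1 to 12 rows; each row is the pose to reach, as a shift and turn from the pose commanded when the call began, along the tool's axes at that moment; what a row does not reach only later rows make up. A row lasts 1/10 s, in which the tool goes at most 50 mm and 8.59 degrees, less where a joint would pass 70% of its speed; a pose out of reach is approached as far as the arm can. A call with a gripper value outside its range is refused whole. OPENING is the gripper's target within -1 to 1 (fully open at 1, half-way at 0, shut at -1), set as the call begins (- or left out, the last holds). The fingers move at their own pace and stop on an object; FORCE is the grip in N (left out, the last holds). Time passes only in rows, so rows that repeat a pose let the fingers close. It gives the time, the measured TCP pose, the force and the opening at its end, in the units of the state.
- arm.state(): the state, without advancing time (a new reading comes with each control period).
- arm.get_image(name): name is "scene" or "top" or "wrist"; returns a dict with "img" (384x512x3 uint8, red, green, blue), "z_map" (384x512 float32, m along the optical axis (not along the pixel's ray), 0 where there is no reading), "fx", "fy", "cx", "cy" (pixels), "eye" and "orientation" of the camera in the world. Camera axes: x right, y up, looking along -z (the intrinsics and any distortion apply to the point x, -y, -z); pixel columns grow to the right and rows downward; lengths in m; the calibration is good to about 2 mm. A picture is of the moment at which its call begins.
- arm.close_job(): hands the job in, once; it reports no verdict.
The state is a dict: "time_s": time; "joint_positions": joint angles; "joint_velocities": joint speeds; "effort": joint torques, N m; "tcp_pos": TCP position; "eef_rot": TCP orientation; "force": force on the tool from outside, world axes, zero at the start; "wrist_torque": the same for the moment, N m; "grip_width": opening from 0.0 (shut) to 1.0 (fully open).
Only numpy, scipy, OpenCV 4.12 (cv2) and the standard library are available. Lean on these libraries where they do the work, as an engineer would, in place of code of your own. Each camera call takes 0.05 s, during which the arm holds its last target. There are 200 camera calls.

## Working session

There is one attempt and no reset: what is moved stays moved. The work goes in short steps, Python scripts to look and compute and a shell command to move; the robot and the scene stay as the last step left them, time stands still between calls to the robot, and variables do not carry over. Pictures are saved under pics/ and viewed, about 8 in all and at most 12, crops included, and the job is handed in when it is done.

```bash
mkdir -p pics
cat > h.py <<'E'
from station import arm
import numpy as np, cv2, pickle
from scipy.spatial.transform import Rotation as R
def shot(n,save=None):
    d=arm.get_image(n)
    if save: cv2.imwrite('pics/'+save,d['img'][:,:,::-1])
    return d
def rot(d):
    o=np.array(d['orientation'],float)
    if o.shape==(3,3): return o
    return R.from_euler('xyz',o).as_matrix() if o.size==3 else R.from_quat(o).as_matrix()
def cloud(d):
    z=d['z_map']; v,u=np.mgrid[:z.shape[0],:z.shape[1]]
    p=np.stack([(u-d['cx'])/d['fx']*z,-(v-d['cy'])/d['fy']*z,-z],-1)
    return p@rot(d).T+np.array(d['eye'])
def ray(d,u,v,h):
    r=rot(d)@np.array([(u-d['cx'])/d['fx'],-(v-d['cy'])/d['fy'],-1]); e=np.array(d['eye'])
    return e+r*(h-e[2])/r[2]
E
python3 - <<'E'
from h import *
print(arm.state())
for n in ['scene','top','wrist']:
    d=shot(n); print(n,{k:v for k,v in d.items() if k not in('img','z_map')})
    pickle.dump(d,open(n+'0.pkl','wb'))
    cv2.imwrite(f'pics/{n}0.png',d['img'][:,:,::-1])
E
```

```text
{'time_s': 0.0, 'joint_positions': array([ 1.10760911e+00,  3.13467745e-01,  1.49842876e+00,  1.11092703e-05,
        1.33100497e+00, -2.23385989e-01]), 'joint_velocities': array([ 7.64156369e-04,  1.89021964e-03,  1.06726332e-03, -1.55855271e-03,
       -1.72031333e-04, -8.53735797e-05]), 'effort': array([ 9.43775449e-04, -4.02205253e+01, -2.52268714e+01,  6.95489184e-02,
        3.53006262e-02, -1.02820720e-04]), 'tcp_pos': array([0.12468118, 0.50994602, 0.40415498]), 'eef_rot': array([-3.14129219e+00,  1.27390864e-03,  1.33099265e+00]), 'force': array([ 0.44093982,  0.45574605, -0.18921405]), 'wrist_torque': array([-0.01683303, -0.00682531,  0.00392749]), 'grip_width': 1.0008008147753829}
scene {'fx': 369.9542938807911, 'fy': 369.9542938807911, 'cx': 257.0007029004698, 'cy': 196.76084608222638, 'eye': array([1.35178293, 0.0944947 , 0.9024142 ]), 'orientation': array([ 0.76197451, -0.00993231,  1.67910593])}
top {'fx': 406.9275081899709, 'fy': 406.9275081899709, 'cx': 244.4638045594579, 'cy': 192.13094546271702, 'eye': array([0.4431635 , 0.01857827, 1.10041404]), 'orientation': array([ 0.08705122, -0.0164374 , -1.5809075 ])}
wrist {'fx': 293.27539152710335, 'fy': 293.27539152710335, 'cx': 251.40076256631795, 'cy': 187.954581865128, 'eye': array([0.0524321 , 0.52683513, 0.38508859]), 'orientation': array([-0.28806839,  0.00210211,  1.33042054])}
```

View pics/top0.png

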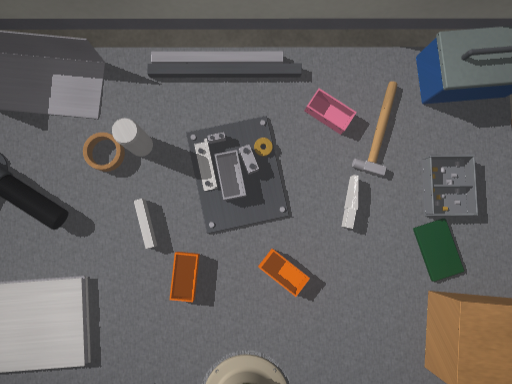

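View pics/scene0.png

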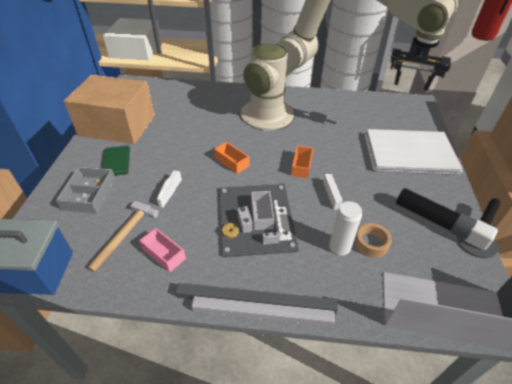

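The top view shows the fixture around (238,175), with the housing at (231,175), the rail at (249,160), the fence at (205,165) and the stop at (216,138). White bars lie at (145,223) and (351,202), and one of them is the wedge. Next I'll measure these from depth.

Run:
```python
from h import *
d=pickle.load(open('top0.pkl','rb')); P=cloud(d); z=P[...,2]
print('bench',[np.round(z[v,u],4) for v,u in((260,200),(150,310),(300,330))],'plate',np.round(z[215,250],4), z[130,200])
def rect(name,m):
    n,l,s,c=cv2.connectedComponentsWithStats(m.astype(np.uint8))
    for i in range(1,n):
        if s[i,4]>60:
            q=P[l==i][:,:2]; (cx,cy),(w,h),a=cv2.minAreaRect((q*1000).astype(np.float32))
            print(name,s[i,:5],'c',round(cx,1),round(cy,1),'wh',round(w,1),round(h,1),'a',round(a,1),'z',np.round(np.median(P[l==i][:,2]),4))
u,v=np.meshgrid(range(512),range(384))
box=(u>175)&(u<300)&(v>105)&(v<245)
rect('plate',box&(z>.006))
rect('bars',(z>.03)&(z<.048)&(u>120)&(u<380)&(v>160)&(v<240)&~box)
rect('raised',box&(z>.03))
img=d['img']; big=cv2.resize(img[110:240,185:295],None,fx=5,fy=5,interpolation=cv2.INTER_CUBIC)
b2=[cv2.resize(img[170:235,a:a+45],None,fx=5,fy=5,interpolation=cv2.INTER_CUBIC) for a in(125,330)]
col=np.vstack(b2); out=np.zeros((650,775,3),np.uint8); out[:,:550]=big; out[:650,550:775]=col[:650]
out=cv2.resize(out,(715,600)); cv2.imwrite('pics/crop0.png',out[:,:,::-1])
```

```text
bench [np.float64(0.0012), np.float64(-0.0013), np.float64(-0.0034)] plate 0.0128 0.015165191694782587
plate [ 186  116  103  118 8480] c 587.3 19.9 wh 282.9 225.0 a 11.7 z 0.0118
bars [344 175  15  54 446] c 508.2 -285.6 wh 25.4 139.9 a 78.8 z 0.0379
bars [134 199  19  41 410] c 466.2 264.6 wh 108.9 25.5 a 14.4 z 0.0384
raised [204 133  22  56 294] c 564.9 62.9 wh 253.0 56.0 a 7.5 z 0.0485
raised [239 145  20  29 329] c 550.5 -9.4 wh 50.6 216.0 a 88.6 z 0.0508
raised [215 150  31  51 274] c 580.3 38.3 wh 120.6 60.1 a 10.7 z 0.055
```

View pics/crop0.png

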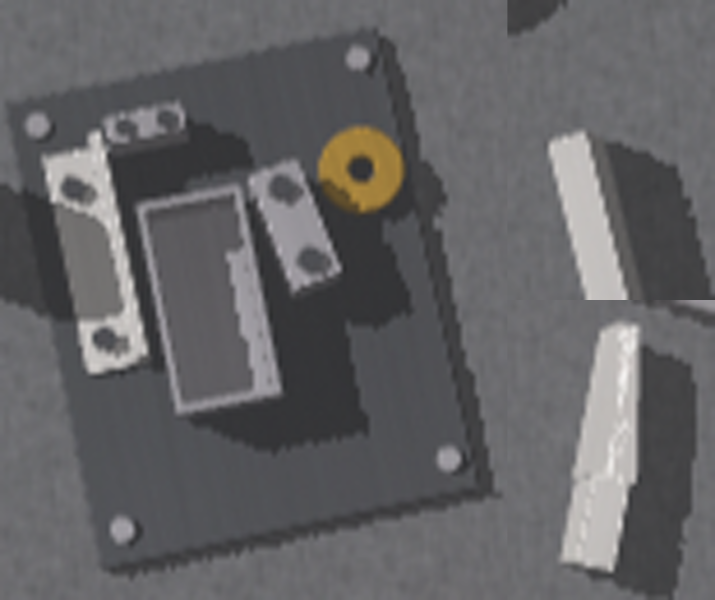

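The right bar at (351,202) is the wedge: its stepped head is toward the robot, the thin end away, and the straight face on +y. The left bar is the plain packer. I'll go over the fixture for a closer wrist view.

```bash
cat >> h.py <<'E'
def go(xyz,yaw):   # shift in tool axes (mm) + turn to reach a tool-down TCP pose (mm, rad)
    s=arm.state(); A=R.from_euler('xyz',s['eef_rot']); B=R.from_euler('xyz',[np.pi,0,yaw])
    print('row',np.round(A.inv().apply(np.array(xyz)-s['tcp_pos']*1000),1),np.round((A.inv()*B).as_rotvec(),4))
F=dict(o=np.array([612.3,22.5]),a=np.radians(11.7))
def f2w(x,y,F=F): c,s=np.cos(F['a']),np.sin(F['a']); return F['o']+np.array([c*x-s*y,s*x+c*y])
def w2f(p,F=F): c,s=np.cos(F['a']),np.sin(F['a']); q=np.asarray(p)[...,:2]-F['o']; return np.stack([c*q[...,0]+s*q[...,1],-s*q[...,0]+c*q[...,1]],-1)
E
python3 -c "
from h import *
go([470,15,360],1.775)"
```

```text
row [-398.8  453.    44.6] [-4.00e-04  9.00e-04 -4.44e-01]
```

```bash
python3 -m handwheel '[[[-400,453,45,0,0,-0.444],[-400,453,45,0,0,-0.444],[-400,453,45,0,0,-0.444],[-400,453,45,0,0,-0.444],[-400,453,45,0,0,-0.444],[-400,453,45,0,0,-0.444],[-400,453,45,0,0,-0.444],[-400,453,45,0,0,-0.444],[-400,453,45,0,0,-0.444],[-400,453,45,0,0,-0.444],[-400,453,45,0,0,-0.444],[-400,453,45,0,0,-0.444]]]' 1
python3 -c "
from h import *
go([470,15,360],1.775)"
```

```text
time_s: 1.35
tcp_pos: [0.4573, 0.0308, 0.3613]
eef_rot: [3.142, -0.0, 1.774]
force: [0.3, 0.5, -0.2]
grip_width: 0.998
row [-18.1   9.3   1.3] [ 0.     -0.0001 -0.0005]
```

```bash
python3 -m handwheel '[[[-18,9,1,0,0,0],[-18,9,1,0,0,0],[-18,9,1,0,0,0],[-18,9,1,0,0,0]]]'
python3 - <<'E'
from h import *
go([470,15,360],1.775)
d=shot('wrist','w1.png'); pickle.dump(d,open('w1.pkl','wb'))
P=cloud(d); z=P[...,2]
e=shot('top'); pickle.dump(e,open('top1.pkl','wb'))
E
```

```text
time_s: 1.75
tcp_pos: [0.4684, 0.0181, 0.3605]
eef_rot: [-3.141, -0.0, 1.776]
force: [-0.6, -0.3, -0.1]
grip_width: 0.999
row [-3.3  0.9  0.5] [-0.0002 -0.0002  0.0012]
```

View pics/w1.png

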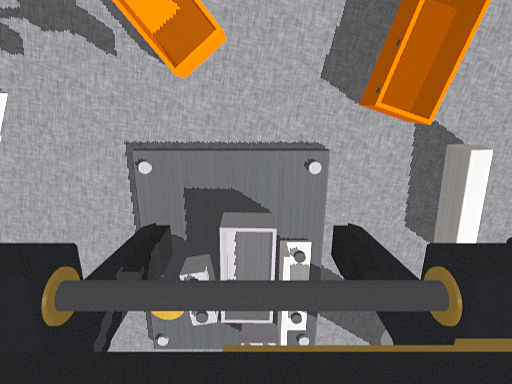

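The wrist view has its bottom toward fixture +x. The plate's near corners are at about (128,143) and (328,150). The housing's near end runs from (221,225) to (277,230), with the rail at (197,285) and the fence at (297,270). I'll fit edges from these.

Run:
```python
from h import *
d=pickle.load(open('w1.pkl','rb')); P=cloud(d)*1000; z=P[...,2]
print('eye',d['eye'],'bench z',np.median(z[120:140,150:300]),'plate z',np.median(z[155:180,180:280]))
# edges at near end: threshold half way up between bench and plate
zb=np.median(z[120:140,150:300]); zp=np.median(z[155:180,180:280])
m=(z>(zb+zp)/2)
L=[];Rr=[];N=[]
for v in range(165,235,3):
    u=np.where(m[v,100:340])[0]+100
    run=u[(u>110)&(u<338)]; L.append(P[v,run[0]+1]); Rr.append(P[v,run[-1]-1])
for u in range(150,310,3):
    v=np.where(m[100:200,u])[0][0]+100; N.append(P[v+1,u])
def fit(n,pts):
    pts=np.array(pts); q=pts[:,:2].astype(np.float32)
    vx,vy,x0,y0=cv2.fitLine(q,cv2.DIST_HUBER,0,.01,.01).ravel()
    r=(q-[x0,y0])@[-vy,vx]; print(n,'ang',round(np.degrees(np.arctan(vy/vx)),2),'pt',round(float(x0),1),round(float(y0),1),'rms',round(float(np.std(r)),2),'z',np.round(np.median(pts[:,2]),1), 'fix',np.round(w2f([x0,y0]),1))
fit('L(-y)',L);fit('R(+y)',Rr);fit('N',N)
# housing near end top: depth points z 50..62
h=(z>zp+38)&(z<zp+52)
u,v=np.meshgrid(range(512),range(384))
for nm,b in(('housing',(u>214)&(u<279)&(v>205)&(v<278)),('rail',(u>178)&(u<214)&(v>240)&(v<278)),('fence',(u>279)&(u<318)&(v>225)&(v<278))):
    mm=b&(z>zp+15); q=w2f(P[mm]); 
    print(nm,mm.sum(),'z',np.percentile(P[mm][:,2],[5,50,95]).round(1),'fx',np.percentile(q[:,0],[1,50,99]).round(1),'fy',np.percentile(q[:,1],[1,50,99]).round(1))
# vertical-slice profile across slot at rows
for r in (232,262,272):
    print(r,[(c,*np.round(w2f(P[r,c]),1),round(float(z[r,c]),1)) for c in list(range(178,234,3))+list(range(262,300,3))])
# top camera housing end bolts
```

```text
eye [0.39562007 0.00274648 0.3413887 ] bench z 0.7933257647935454 plate z 12.789943749068389
L(-y) ang 11.62 pt 525.5 -107.3 rms 24.73 z 13.4 fix [-111.3 -109.5]
R(+y) ang 11.65 pt 477.6 107.6 rms 16.13 z 12.3 fix [-114.7  110.7]
N ang -78.64 pt 451.7 -10.2 rms 6.68 z 12.4 fix [-163.9    0.6]
housing 1360 z [30.6 53.9 58.8] fx [-216.2  -87.8  -21. ] fy [-9.7 21.2 50.1]
rail 492 z [29.5 45.5 53.8] fx [-216.2  -30.9  -15.4] fy [-56.9 -38.9  24.6]
fence 297 z [30.3 51.8 53.9] fx [-216.2  -43.3  -15.3] fy [24.6 61.7 66.7]
232 [(178, np.float64(-63.0), np.float64(-65.3), 13.5), (181, np.float64(-63.0), np.float64(-61.6), 13.5), (184, np.float64(-62.9), np.float64(-58.0), 13.2), (187, np.float64(-62.9), np.float64(-54.4), 13.2), (190, np.float64(-63.1), np.float64(-50.6), 13.6), (193, np.float64(-62.4), np.float64(-47.3), 12.1), (196, np.float64(-62.7), np.float64(-43.5), 12.8), (199, np.float64(-62.8), np.float64(-39.8), 12.9), (202, np.float64(-62.5), np.float64(-36.2), 12.2), (205, np.float64(-216.2), np.float64(24.6), 341.4), (208, np.float64(-63.0), np.float64(-28.7), 13.4), (211, np.
[... 3574 characters left out ...]
2), (232, np.float64(-10.0), np.float64(-0.1), 17.5), (262, np.float64(-10.1), np.float64(37.7), 17.5), (265, np.float64(-9.9), np.float64(41.5), 17.1), (268, np.float64(-10.1), np.float64(45.2), 17.4), (271, np.float64(-35.9), np.float64(46.0), 58.0), (274, np.float64(-35.7), np.float64(49.3), 57.6), (277, np.float64(-7.4), np.float64(57.0), 13.3), (280, np.float64(-18.0), np.float64(59.0), 29.9), (283, np.float64(-32.9), np.float64(59.7), 53.3), (286, np.float64(-32.6), np.float64(63.2), 52.8), (289, np.float64(-32.1), np.float64(66.6), 52.0), (292, np.float64(-10.7), np.float64(75.3), 18.3), (295, np.float64(-10.1), np.float64(79.2), 17.4), (298, np.float64(-9.7), np.float64(83.1), 16.8)]
```

```bash
sed -i 's/np.radians(11.7)/np.radians(11.65)/' h.py; python3 -c "
from h import *
p=f2w(-112,20.5);print(p)
go([*p,190],1.774)"
```

```text
[498.46764681  19.96122703]
row [ -4.3  29.7 170.7] [0.0002 0.0001 0.0025]
```

```bash
python3 -m handwheel '[[[-4,30,40,0,0,0.002],[-4,30,80,0,0,0.002],[-4,30,120,0,0,0.002],[-4,30,150,0,0,0.002],[-4,30,171,0,0,0.002],[-4,30,171,0,0,0.002],[-4,30,171,0,0,0.002],[-4,30,171,0,0,0.002]]]' -1 10
python3 -c "
from h import *
p=f2w(-112,20.5)
go([*p,190],1.774)"
python3 -m handwheel '[[[0,4,0,0,0,0],[0,7,0,0,0,0],[0,10,0,0,0,0],[0,13,0,0,0,0],[0,16,0,0,0,0],[0,19,0,0,0,0],[0,22,0,0,0,0],[0,25,0,0,0,0],[0,28,0,0,0,0],[0,31,0,0,0,0]]]'
```

```text
time_s: 2.65
tcp_pos: [0.4995, 0.0195, 0.1909]
eef_rot: [3.139, 0.001, 1.774]
force: [-0.0, -0.2, -0.2]
grip_width: 0.298
row [ 0.7 -1.   0.9] [ 0.0023  0.001  -0.0005]
time_s: 3.65
tcp_pos: [0.5298, 0.0256, 0.1894]
eef_rot: [-3.141, -0.0, 1.773]
force: [-4.7, -0.8, 2.4]
grip_width: 0.007
```

```bash
python3 -m handwheel '[[[0,2,0,0,0,0],[0,4,0,0,0,0],[0,6,0,0,0,0],[0,8,0,0,0,0],[0,10,0,0,0,0],[0,12,0,0,0,0],[0,14,0,0,0,0],[0,15,0,0,0,0],[0,16,0,0,0,0]]]'
python3 -c "
from h import *
print(w2f(arm.state()['tcp_pos']*1000))"
python3 -m handwheel '[[[0,1,0,0,0,0],[0,1.5,0,0,0,0],[0,2,0,0,0,0],[0,2.5,0,0,0,0]]]'
```

```text
time_s: 4.55
tcp_pos: [0.5453, 0.0287, 0.1894]
eef_rot: [-3.142, -0.0, 1.773]
force: [-2.7, -1.0, 2.9]
grip_width: 0.004
[-64.34283281  19.59419905]
time_s: 4.95
tcp_pos: [0.5477, 0.0292, 0.1894]
eef_rot: [-3.142, 0.0, 1.773]
force: [-3.3, -1.5, 1.3]
grip_width: -0.002
```

```bash
python3 -m handwheel '[[[0,0.5,0,0,0,0],[0,1,0,0,0,0],[0,1.5,0,0,0,0],[0,2,0,0,0,0]]]' | grep -E "tcp|force"
python3 -m handwheel '[[[0,0.5,0,0,0,0],[0,1,0,0,0,0]]]'| grep -E "tcp|force"
```

```text
tcp_pos: [0.5497, 0.0296, 0.1894]
force: [-3.2, -0.2, 1.7]
tcp_pos: [0.5507, 0.0298, 0.1894]
force: [-3.9, -0.9, -0.1]
```

```bash
python3 -m handwheel '[[[0,0.5,0,0,0,0],[0,1,0,0,0,0]]]'| grep -E "tcp|force"
python3 -m handwheel '[[[0,0.5,0,0,0,0]]]'| grep -E "tcp|force"
python3 -m handwheel '[[[0,0.5,0,0,0,0]]]'| grep -E "tcp|force"
```

```text
tcp_pos: [0.5512, 0.0299, 0.1894]
force: [-10.2, -2.8, 6.8]
tcp_pos: [0.5515, 0.0299, 0.1894]
force: [-14.1, -5.4, 9.4]
tcp_pos: [0.5517, 0.03, 0.1894]
force: [-17.0, -5.4, 11.8]
```

```bash
python3 -m handwheel '[[[0,-6,0,0,0,0],[0,-20,0,0,0,0],[0,-35,-20,0,0,0],[0,-45,-60,0,0,0],[0,-45,-100,0,0,0],[0,-45,-140,0,0,0],[0,-45,-170,0,0,0]]]' 1 | grep -E "tcp|force|time"
python3 -c "
from h import *
go([495,-282,360],1.37)"
```

```text
time_s: 6.65
tcp_pos: [0.5085, 0.0212, 0.3623]
force: [-0.0, 0.6, 0.1]
row [-294.3  -74.1    2.4] [4.300e-03 4.000e-04 4.029e-01]
```

```bash
python3 -m handwheel '[[[-294,-74,2,0,0,0.403],[-294,-74,2,0,0,0.403],[-294,-74,2,0,0,0.403],[-294,-74,2,0,0,0.403],[-294,-74,2,0,0,0.403],[-294,-74,2,0,0,0.403],[-294,-74,2,0,0,0.403],[-294,-74,2,0,0,0.403],[-294,-74,2,0,0,0.403],[-294,-74,2,0,0,0.403]]]' | grep -E "tcp|rot|time"
python3 - <<'E'
from h import *
d=shot('wrist','w2.png'); pickle.dump(d,open('w2.pkl','wb'))
P=cloud(d)*1000; z=P[...,2]
print(arm.state()['tcp_pos'])
m=((z>30)&(z<48)).astype(np.uint8)
n,l,s,c=cv2.connectedComponentsWithStats(m)
for i in range(1,n):
    if s[i,4]>150:
        q=P[l==i]; print(s[i],cv2.minAreaRect(q[:,:2].astype(np.float32)),np.median(q[:,2]))
e=shot('top'); pickle.dump(e,open('top2.pkl','wb'))
# housing yaw/pose in top view after slide
P=cloud(e)*1000; z=P[...,2]; u,v=np.meshgrid(range(512),range(384))
q=P[(z>53.5)&(z<62)&(u>205)&(u<250)&(v>125)&(v<205)]; q2=w2f(q); r=cv2.minAreaRect(q2.astype(np.float32)); print('housing fix',r)
E
```

```text
time_s: 7.65
tcp_pos: [0.4954, -0.2804, 0.3577]
eef_rot: [3.141, 0.0, 1.372]
[ 0.49539585 -0.28045536  0.35773826]
[416   0  51  19 525] ((370.5639343261719, -82.68939208984375), (35.03152084350586, 15.700101852416992), 53.627498626708984) 41.268779372044705
[ 235  119   25  129 2497] ((507.79248046875, -288.71484375), (25.576847076416016, 140.6221160888672), 78.638916015625) 40.8063958687444
[   0  187   94   91 1109] ((505.8692932128906, -501.1925964355469), (127.27971649169922, 58.95309829711914), 32.84076690673828) 38.66471721017623
[479 204  33  39 533] ((604.368896484375, -30.755578994750977), (24.144384384155273, 48.22381591796875), 73.50904083251953) 38.60224580382632
[281 322  76  23 724] ((719.8421630859375, -237.85186767578125), (97.56605529785156, 35.06570053100586), 78.6056900024414) 39.15612096098201
housing fix ((10.862079620361328, 15.098453521728516), (105.07933807373047, 121.24764251708984), 87.48887634277344)
```

View pics/w2.png

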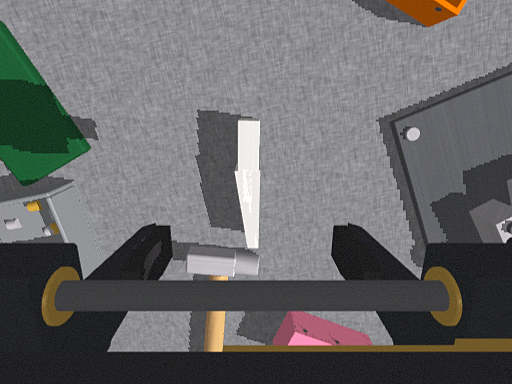

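The wedge's head spans columns 238–260 and rows 119–168, and the thin end is at about (252,247), close to the hammer head at (222,261). I'll fit the head's axis.

Run:
```python
from h import *
d=pickle.load(open('w2.pkl','rb'))
g=cv2.cvtColor(d['img'],cv2.COLOR_RGB2GRAY).astype(float)
def edges(v):
    row=cv2.GaussianBlur(g,(3,3),0)[v,225:275]; t=165; i=np.where(row>t)[0]
    a,b=i[0],i[-1]
    sub=lambda i,j:i+(t-row[i])/(row[j]-row[i])*(j-i)
    return 225+sub(a-1,a),225+sub(b+1,b)
L=[];Rr=[];vs=range(124,243,3)
for v in vs:
    a,b=edges(v); L.append(ray(d,a,v,.04)[:2]*1000); Rr.append(ray(d,b,v,.04)[:2]*1000)
L=np.array(L);Rr=np.array(Rr);vs=np.array(vs)
def fit(n,q):
    vx,vy,x0,y0=cv2.fitLine(q.astype(np.float32),cv2.DIST_HUBER,0,.01,.01).ravel(); s=np.sign(vx)
    print(n,'ang',np.degrees(np.arctan2(vy*s,vx*s)).round(2),'pt',x0.round(1),y0.round(1)); 
fit('head -y',L[vs<160]);fit('head +y',Rr[vs<160]);fit('taper -y',L[vs>172]);fit('taper +y',Rr[vs>172])
fit('head mid',(L+Rr)[vs<160]/2)
print('widths',np.linalg.norm(L-Rr,axis=1).round(1)[::4])
for u,v in((249,118.5),(252.5,247.5)): print(ray(d,u,v,.04)*1000)
col=g[110:126,249];print(col.astype(int)); print(g[238:256,252].astype(int))
```

```text
head -y ang -12.33 pt 456.3 -287.9
head +y ang -13.35 pt 463.4 -266.7
taper -y ang -3.06 pt 530.6 -300.7
taper +y ang -12.32 pt 534.1 -280.5
head mid ang -12.84 pt 461.2 -277.6
widths [22.4 22.6 22.  22.2 27.3 25.  23.  20.8 18.5 16.3]
[ 438.43381308 -272.38530901   40.        ]
[ 578.39591566 -297.00925282   40.        ]
[135 137 140 141 148 155 115  63 107 121 152 236 245 240 239 239]
[238 237 237 238 237 237 236 238 242 237 179 123 102  70  78  83  97 103]
```

```bash
python3 -c "
from h import *
go([463.5,-277.7,171],1.353)"
```

```text
row [ -3.4 -31.9 186.7] [0.0004 0.0002 0.0186]
```

```bash
python3 -m handwheel '[[[-3.4,-32,40,0,0,0.0186],[-3.4,-32,80,0,0,0.0186],[-3.4,-32,120,0,0,0.0186],[-3.4,-32,150,0,0,0.0186],[-3.4,-32,175,0,0,0.0186],[-3.4,-32,187,0,0,0.0186],[-3.4,-32,187,0,0,0.0186],[-3.4,-32,187,0,0,0.0186],[-3.4,-32,187,0,0,0.0186]]]' | grep -E "tcp|rot|time|force"
python3 -c "
from h import *
go([463.5,-277.7,171],1.353)"
```

```text
time_s: 8.65
tcp_pos: [0.4634, -0.2788, 0.1718]
eef_rot: [3.139, 0.001, 1.352]
force: [-0.5, 0.3, 0.3]
row [ 1.1 -0.1  0.8] [ 0.0021  0.0013 -0.0014]
```

```bash
python3 -m handwheel '[[[0,0,0,0,0,0],[0,0,0,0,0,0],[0,0,0,0,0,0],[0,0,0,0,0,0],[0,0,0,0,0,0],[0,0,0,0,0,0],[0,0,0,0,0,0],[0,0,0,0,0,0],[0,0,0,0,0,0],[0,0,0,0,0,0]]]' -1 40 
python3 -c "
from h import *
shot('wrist','w3.png')"
```

```text
time_s: 9.65
tcp_pos: [0.463, -0.2786, 0.1704]
eef_rot: [-3.141, -0.0, 1.351]
force: [0.9, 0.1, 0.1]
grip_width: 0.25
```

```bash
python3 -m handwheel '[[[0,-4,-2,0,0,0],[0,-4,-10,0,0,0],[0,-4,-30,0,0,0],[0,-4,-60,0,0,0],[0,-4,-90,0,0,0],[0,-4,-110,0,0,0],[0,-4,-110,0,0,0],[0,-4,-110,0,0,0]]]'
python3 - <<'E'
from h import *
d=shot('wrist','w4.png'); pickle.dump(d,open('w4.pkl','wb'))
F['o']=F['o']+1.1*np.array([np.cos(F['a']),np.sin(F['a'])])
p=f2w(-95-45-8,-24,F); print(p); go([*p,281],1.774)
E
```

```text
time_s: 10.5
tcp_pos: [0.4588, -0.2776, 0.2799]
eef_rot: [-3.141, -0.0, 1.351]
force: [-0.0, 0.1, -3.8]
grip_width: 0.248
[473.27261214 -30.66949712]
row [244.1 -39.6  -1.4] [-0.0016 -0.0014 -0.4227]
```

View pics/w4.png

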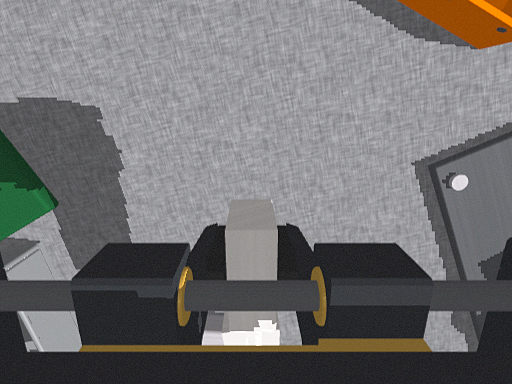

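The wedge is held: its head spans columns 225–277 and the butt's top edge is at row 200. Next I'll carry it behind the slot and work out the in-hand offset.

```bash
python3 -m handwheel '[[[30,-8,-15,0,0,-0.03],[80,-15,-15,0,0,-0.12],[125,-22,-15,0,0,-0.2],[170,-30,-15,0,0,-0.3],[210,-36,-10,0,0,-0.38],[244,-40,-1,0,0,-0.423],[244,-40,-1,0,0,-0.423],[244,-40,-1,0,0,-0.423],[244,-40,-1,0,0,-0.423],[244,-40,-1,0,0,-0.423]]]'
python3 - <<'E'
from h import *
d=pickle.load(open('w4.pkl','rb')); g=cv2.GaussianBlur(cv2.cvtColor(d['img'],cv2.COLOR_RGB2GRAY),(3,3),0).astype(int)
tcp=np.array([458.8,-277.6,279.9]); yaw=1.351
tx=np.array([np.cos(yaw),np.sin(yaw),0]); ty=np.array([np.sin(yaw),-np.cos(yaw),0])
for v in (205,215,222):
    print(v,g[v,215:290:1].tolist()) if v==215 else 0
for u,v in((229,200.5),(272,200.5),(228,215),(274.5,215)):
    q=ray(d,u,v,.1495)*1000-tcp; print(u,v,'tool x',round(q@tx,1),'y',round(q@ty,1))
print('col',g[190:235,250].tolist())
print('depth z', (cloud(d)[215,235:270:6,2]*1000).round(1))
s=arm.state(); print(s['tcp_pos'],s['eef_rot'])
d=shot('top','t5.png'); pickle.dump(d,open('t5.pkl','wb')); shot('scene','s5.png')
c=cv2.imread('pics/t5.png')[110:240,170:300]; c=cv2.resize(c,(600,600),interpolation=cv2.INTER_CUBIC); cv2.imwrite('pics/t5c.png',c)
E
```

```text
time_s: 11.55
tcp_pos: [0.4732, -0.0319, 0.2813]
eef_rot: [-3.141, 0.0, 1.773]
force: [0.8, -0.2, -3.1]
grip_width: 0.248
215 [157, 161, 167, 170, 170, 165, 159, 160, 164, 164, 162, 162, 159, 147, 139, 139, 141, 141, 141, 140, 139, 139, 139, 139, 137, 137, 137, 138, 138, 138, 137, 138, 139, 139, 140, 140, 139, 139, 139, 138, 138, 139, 139, 140, 141, 141, 141, 141, 141, 141, 141, 140, 140, 140, 140, 140, 139, 140, 140, 144, 153, 156, 157, 158, 159, 161, 161, 159, 157, 156, 158, 159, 157, 155, 154]
229 200.5 tool x -9.8 y -36.0
272 200.5 tool x 7.4 y -36.0
228 215 tool x -10.3 y -29.8
274.5 215 tool x 8.6 y -29.8
col [151, 149, 146, 146, 153, 160, 162, 159, 152, 144, 140, 140, 140, 139, 140, 143, 144, 143, 140, 139, 141, 141, 140, 139, 139, 140, 140, 140, 141, 142, 142, 140, 139, 138, 138, 138, 138, 138, 140, 144, 150, 154, 155, 155, 155]
depth z [133.7 134.4 135.3 134.3 135.3 135.2]
[ 0.47320896 -0.03186887  0.28133838] [-3.14146119e+00  5.47733050e-05  1.77273718e+00]
```

View pics/t5c.png

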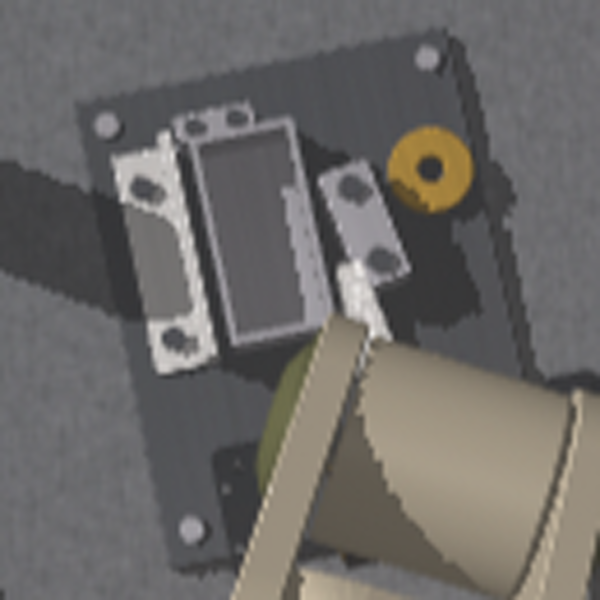

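The top crop shows the housing home against the stop. The wedge's thin end, still raised, is at about (352,263) in the crop, just short of the rail's near end at (385,278). I'll cast these points to compare the wedge and slot in one camera.

Run:
```python
from h import *
F['o']=F['o']+1.1*np.array([np.cos(F['a']),np.sin(F['a'])])
d=pickle.load(open('t5.pkl','rb'))
k=130/600
def c(n,x,y,h): q=ray(d,170+(x+.5)*k-.5,110+(y+.5)*k-.5,h/1000)*1000; print(n,w2f(q,F).round(1))
for a in((300,130),(331,318)): c('housing -y wall top',*a,57)
for a in((192,140),(230,343)): c('housing +y wall top',*a,57)
c('rail far left',319,177,52);c('rail far right',371,160,52);c('rail near right',410,270,52)
c('tip L',338,265,151);c('tip R',366,262,151)
for n,a in dict(fl=(106,125),fr=(427,58),nl=(192,529)).items(): c('bolt '+n,*a,14)
for a in((160,140),(215,355)): c('fence face',*a,52)
s=arm.state(); t=w2f(s['tcp_pos']*1000,F); print('tcp fix',t.round(2),'yaw rel',s['eef_rot'][2]-np.pi/2-F['a'])
w=pickle.load(open('w4.pkl','rb')); tcp=np.array([458.8,-277.6]); yaw=1.351; ty=np.array([np.sin(yaw),-np.cos(yaw)])
for v,h in((199.5,.1095),(229.5,.1495)): print('butt tool y',((ray(w,251,v,h)[:2]*1000-tcp)@ty).round(1))
w=pickle.load(open('w1.pkl','rb'))
P=cloud(w)*1000;z=P[...,2]
for v in(256,264,272):
    print(v,w['img'][v,200:228].sum(1).tolist())
```

```text
housing -y wall top [ 62.1 -10.7]
housing -y wall top [-46.   -5.3]
housing +y wall top [69.1 49.9]
housing +y wall top [-47.9  52.8]
rail far left [ 34.5 -15.8]
rail far right [ 37.9 -46.6]
rail near right [-28.1 -54.8]
tip L [-31.1 -11.3]
tip R [-32.5 -25.6]
bolt fl [98.1 98.2]
bolt fr [ 98.1 -94.8]
bolt nl [-143.7   97.4]
fence face [74.  67.7]
fence face [-52.1  62.5]
tcp fix [-148.29  -24.99] yaw rel -0.001143271926210332
butt tool y -22.9
butt tool y -23.4
256 [347, 344, 357, 348, 342, 350, 333, 340, 331, 323, 237, 199, 206, 179, 198, 194, 185, 202, 184, 215, 558, 672, 647, 632, 611, 636, 618, 557]
264 [335, 340, 330, 346, 333, 343, 338, 321, 323, 318, 321, 323, 214, 198, 198, 205, 177, 202, 181, 213, 587, 665, 651, 648, 614, 626, 622, 545]
272 [550, 586, 595, 581, 605, 602, 604, 621, 292, 313, 320, 311, 326, 327, 173, 201, 188, 216, 187, 193, 457, 691, 645, 653, 616, 608, 623, 555]
```

```bash
python3 -m handwheel '[[[2.8,6.4,20,0,0,0],[2.8,6.4,40,0,0,0],[2.8,6.4,46,0,0,0],[2.8,6.4,50,0,0,0],[2.8,6.4,60,0,0,0],[2.8,6.4,70,0,0,0],[2.8,6.4,80,0,0,0],[2.8,6.4,86,0,0,0],[2.8,6.4,90,0,0,0],[2.8,6.4,93,0,0,0],[2.8,6.4,95,0,0,0],[2.8,6.4,95,0,0,0]]]'
python3 - <<'E'
from h import *
F['o']=F['o']+1.1*np.array([np.cos(F['a']),np.sin(F['a'])])
s=arm.state(); print('tcp fix',w2f(s['tcp_pos']*1000,F).round(2),s['eef_rot'],s['wrist_torque'])
d=shot('top','t6.png'); pickle.dump(d,open('t6.pkl','wb')); s=shot('scene','s6.png')
c=cv2.resize(cv2.imread('pics/t6.png')[125:215,195:285],(400,400),interpolation=cv2.INTER_CUBIC)
e=cv2.resize(cv2.imread('pics/s6.png')[170:260,210:300],(400,400),interpolation=cv2.INTER_CUBIC)
cv2.imwrite('pics/c6.png',np.hstack([c,e]))
E
```

```text
time_s: 12.85
tcp_pos: [0.4789, -0.0269, 0.1864]
eef_rot: [3.142, 0.0, 1.774]
force: [-0.6, -1.7, -3.9]
grip_width: 0.249
tcp fix [-141.72  -21.46] [3.14153346e+00 6.98866102e-05 1.77435480e+00] [-0.24895714  0.14065731 -0.16449673]
```

View pics/c6.png

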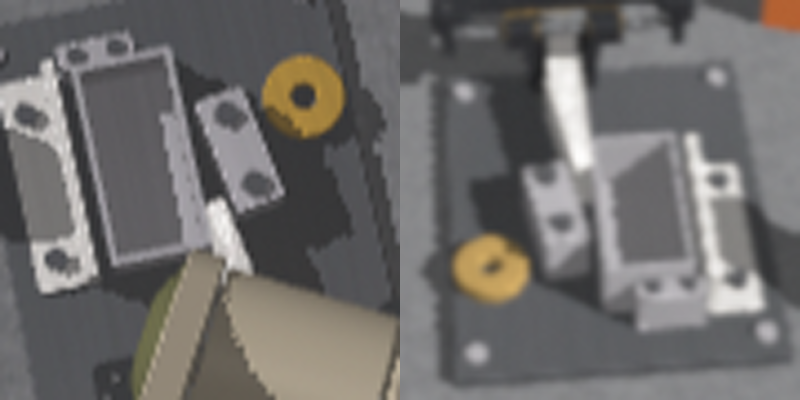

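The left half (top view) shows the thin tip at about (215,205), between the rail's near end and the housing wall and close to the wall. The scene view agrees. I'll ease it 1.5 mm toward the rail, then set it down.

```bash
python3 -m handwheel '[[[-1.5,0,0,0,0,0],[-1.5,0,0,0,0,0],[-1.5,0,1.5,0,0,0],[-1.5,0,2.5,0,0,0],[-1.5,0,3.2,0,0,0],[-1.5,0,3.2,0,0,0]]]' | grep -E "tcp|force"
python3 -m handwheel '[[[0,0,0.4,0,0,0],[0,0,0.8,0,0,0],[0,0,0.8,0,0,0]]]' | grep -E "tcp|force"
```

```text
tcp_pos: [0.4792, -0.0283, 0.1832]
force: [-0.8, -0.6, -3.2]
tcp_pos: [0.4792, -0.0284, 0.1825]
force: [-1.7, 1.0, -0.8]
```

```bash
python3 -m handwheel '[[[0,0,0.2,0,0,0],[0,0,0.2,0,0,0],[0,0,0.2,0,0,0],[0,0,0.2,0,0,0],[0,0,0,0,0,0],[0,0,-20,0,0,0],[0,-20,-60,0,0,0],[0,-48,-90,0,0,0],[0,-60,-90,0,0,0],[0,-60,-90,0,0,0],[0,-60,-90,0,0,0]]]' 1
python3 - <<'E'
from h import *
d=shot('wrist','w7.png'); pickle.dump(d,open('w7.pkl','wb')); P=cloud(d)*1000; z=P[...,2]
F['o']=F['o']+1.1*np.array([np.cos(F['a']),np.sin(F['a'])])
print('tcp fix',w2f(arm.state()['tcp_pos']*1000,F))
n,l,s,c=cv2.connectedComponentsWithStats(((z>46)&(z<62)).astype(np.uint8))
for i in range(1,n):
    if s[i,4]>80: q=w2f(P[l==i],F); print(s[i],cv2.minAreaRect(q.astype(np.float32)),np.median(z[l==i]).round(1))
E
```

```text
time_s: 14.95
tcp_pos: [0.4207, -0.0405, 0.2723]
eef_rot: [3.142, 0.0, 1.774]
force: [-0.6, -1.3, -0.2]
grip_width: 1.0
tcp fix [-201.28158261  -23.04713658]
[238 247  28  33 898] ((-154.24891662597656, -23.518291473388672), (25.233966827392578, 21.240036010742188), 0.05803857743740082) 52.7
[235 311  33  34 966] ((-95.59103393554688, -23.912487030029297), (26.302993774414062, 35.17863845825195), 89.64733123779297) 52.9
```

View pics/w7.png

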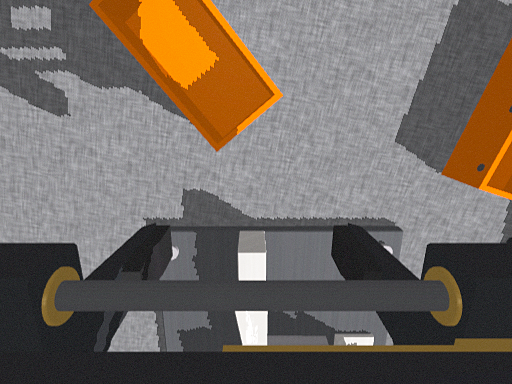

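The wrist view shows the wedge lying straight, with its butt at about (252,240), flat (top at 52.7 mm) and aligned within 0.001 rad. I'll close the fingers behind it and push.

```bash
python3 -m handwheel '[[[1,3,0,0,0,0],[1,8,10,0,0,0],[1,8,20,0,0,0],[1,8,40,0,0,0],[1,8,55,0,0,0],[1,8,70,0,0,0],[1,8,80,0,0,0],[1,8,84,0,0,0],[1,8,84,0,0,0],[1,8,84,0,0,0],[1,8,84,0,0,0]]]' -1 20
python3 -m handwheel '[[[0,4,0,0,0,0],[0,8,0,0,0,0],[0,12,0,0,0,0],[0,15,0,0,0,0],[0,17,0,0,0,0],[0.3,20,0,0,0,0],[0.6,23,0,0,0,0],[1,26,0,0,0,0]]]'
```

```text
time_s: 16.1
tcp_pos: [0.4282, -0.0379, 0.1889]
eef_rot: [3.141, 0.001, 1.774]
force: [0.1, 0.5, 0.2]
grip_width: 0.026
time_s: 16.9
tcp_pos: [0.4534, -0.0316, 0.1884]
eef_rot: [-3.141, -0.0, 1.774]
force: [-3.3, -0.3, 1.4]
grip_width: 0.004
```

```bash
python3 -m handwheel '[[[0.4,3,0,0,0,0],[0.8,6,0,0,0,0],[1.2,9,0,0,0,0],[1.6,12,0,0,0,0],[2,15,0,0,0,0],[2.4,18,0,0,0,0]]]'|grep -E "tcp|force"
python3 -m handwheel '[[[0.4,2.5,0,0,0,0],[0.8,5,0,0,0,0],[1.2,7.5,0,0,0,0],[1.6,10,0,0,0,0]]]'|grep -E "tcp|force"
```

```text
tcp_pos: [0.4707, -0.0256, 0.1884]
force: [-3.0, -1.1, -0.8]
tcp_pos: [0.48, -0.0221, 0.1884]
force: [-4.4, -2.6, 0.3]
```

```bash
python3 -m handwheel '[[[0.3,2,0,0,0,0],[0.6,4,0,0,0,0],[0.9,6,0,0,0,0],[1.2,8,0,0,0,0]]]'|grep -E "tcp|force"
python3 -m handwheel '[[[0.1,1,0,0,0,0],[0.3,2,0,0,0,0],[0.4,3,0,0,0,0],[0.6,4,0,0,0,0]]]'|grep -E "tcp|force"
python3 -m handwheel '[[[0.1,1,0,0,0,0],[0.3,2,0,0,0,0],[0.4,3,0,0,0,0]]]'|grep -E "tcp|force"
```

```text
tcp_pos: [0.4872, -0.0193, 0.1884]
force: [-9.2, -3.4, 3.9]
tcp_pos: [0.491, -0.0179, 0.1884]
force: [-8.7, -3.8, 4.1]
tcp_pos: [0.4938, -0.0169, 0.1884]
force: [-8.6, -2.7, 3.2]
```

```bash
for i in 1 2; do python3 -m handwheel '[[[0.1,0.8,0,0,0,0],[0.2,1.6,0,0,0,0],[0.3,2.4,0,0,0,0]]]'|grep -E "tcp|force"; done
python3 -m handwheel '[[[0.1,0.8,0,0,0,0],[0.2,1.6,0,0,0,0]]]'|grep -E "tcp|force"
```

```text
tcp_pos: [0.4961, -0.0161, 0.1884]
force: [-7.2, -3.1, 3.3]
tcp_pos: [0.4984, -0.0154, 0.1884]
force: [-7.7, -3.2, 3.5]
tcp_pos: [0.5, -0.0149, 0.1884]
force: [-7.3, -2.9, 3.2]
```

```bash
python3 -m handwheel '[[[0.1,0.8,0,0,0,0],[0.2,1.6,0,0,0,0],[0.3,2.4,0,0,0,0]]]'|grep -E "tcp|force"
python3 -m handwheel '[[[0.1,0.8,0,0,0,0],[0.2,1.6,0,0,0,0]]]'|grep -E "tcp|force"
python3 -m handwheel '[[[0.1,0.8,0,0,0,0],[0.2,1.6,0,0,0,0]]]'|grep -E "tcp|force"
```

```text
tcp_pos: [0.5023, -0.0141, 0.1884]
force: [-7.3, -4.0, 3.1]
tcp_pos: [0.5038, -0.0136, 0.1884]
force: [-7.4, -3.2, 3.7]
tcp_pos: [0.5053, -0.0131, 0.1884]
force: [-7.7, -3.3, 3.7]
```

```bash
python3 -m handwheel '[[[0.1,0.8,0,0,0,0],[0.2,1.6,0,0,0,0]]]'|grep -E "tcp|force"
python3 -m handwheel '[[[0.1,0.8,0,0,0,0],[0.2,1.6,0,0,0,0]]]'|grep -E "tcp|force"
python3 -m handwheel '[[[0.1,0.8,0,0,0,0],[0.2,1.6,0,0,0,0]]]'|grep -E "tcp|force"
python3 -c "
from h import *
print(w2f(arm.state()['tcp_pos']*1000)-[1.1,0])"
```

```text
tcp_pos: [0.5069, -0.0126, 0.1884]
force: [-7.8, -3.0, 2.7]
tcp_pos: [0.5084, -0.012, 0.1884]
force: [-7.3, -3.4, 2.9]
tcp_pos: [0.5099, -0.0115, 0.1884]
force: [-8.1, -3.9, 3.9]
[-108.23367915  -12.63821417]
```

```bash
python3 -m handwheel '[[[0.1,0.8,0,0,0,0],[0.2,1.6,0,0,0,0]]]'|grep -E "tcp|force"
python3 -m handwheel '[[[0.1,0.8,0,0,0,0],[0.2,1.6,0,0,0,0]]]'|grep -E "tcp|force"
python3 -m handwheel '[[[0.1,0.8,0,0,0,0],[0.2,1.6,0,0,0,0]]]'|grep -E "tcp|force"
python3 -m handwheel '[[[0.1,0.8,0,0,0,0],[0.2,1.6,0,0,0,0]]]'|grep -E "tcp|force"
```

```text
tcp_pos: [0.5114, -0.011, 0.1884]
force: [-7.7, -2.9, 3.3]
tcp_pos: [0.513, -0.0105, 0.1884]
force: [-7.7, -3.3, 3.1]
tcp_pos: [0.5145, -0.01, 0.1884]
force: [-7.4, -3.9, 3.3]
tcp_pos: [0.516, -0.0094, 0.1884]
force: [-8.0, -3.1, 2.7]
```

```bash
python3 -m handwheel '[[[0.1,0.8,0,0,0,0],[0.2,1.6,0,0,0,0]]]'|grep -E "tcp|force"
python3 -m handwheel '[[[0.1,0.8,0,0,0,0],[0.2,1.6,0,0,0,0]]]'|grep -E "tcp|force"
python3 -m handwheel '[[[0.1,0.8,0,0,0,0],[0.2,1.6,0,0,0,0]]]'|grep -E "tcp|force"
python3 - <<'E'
from h import *
print(w2f(arm.state()['tcp_pos']*1000)-[1.1,0])
shot('top','t8.png'); shot('scene','s8.png')
c=cv2.resize(cv2.imread('pics/t8.png')[125:215,195:285],(400,400),interpolation=cv2.INTER_CUBIC)
e=cv2.resize(cv2.imread('pics/s8.png')[170:260,210:300],(400,400),interpolation=cv2.INTER_CUBIC)
cv2.imwrite('pics/c8.png',np.hstack([c,e]))
E
```

```text
tcp_pos: [0.5176, -0.0089, 0.1884]
force: [-6.9, -3.6, 2.3]
tcp_pos: [0.5191, -0.0084, 0.1884]
force: [-6.5, -3.2, 2.9]
tcp_pos: [0.5206, -0.0079, 0.1884]
force: [-8.6, -5.5, 3.4]
[-97.03203043 -11.27605272]
```

View pics/c8.png

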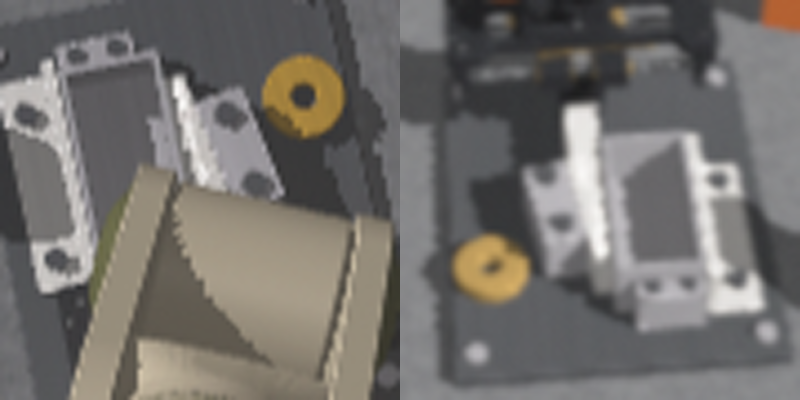

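Both views show the wedge in the slot along the rail and the housing nearly at the fence. The force is starting to climb, so I'll use finer steps.

```bash
python3 -m handwheel '[[[0,0.6,0,0,0,0],[0.1,1.2,0,0,0,0]]]'|grep -E "tcp|force"
python3 -m handwheel '[[[0,0.6,0,0,0,0],[0.1,1.2,0,0,0,0]]]'|grep -E "tcp|force"
python3 -m handwheel '[[[0,0.6,0,0,0,0]]]'|grep -E "tcp|force"
```

```text
tcp_pos: [0.5216, -0.0077, 0.1884]
force: [-9.5, -6.7, 4.2]
tcp_pos: [0.5226, -0.0075, 0.1884]
force: [-12.7, -7.4, 6.8]
tcp_pos: [0.523, -0.0075, 0.1884]
force: [-14.2, -9.0, 7.2]
```

```bash
python3 -m handwheel '[[[0,0.5,0,0,0,0]]]'|grep -E "tcp|force"
python3 -m handwheel '[[[0,0.4,0,0,0,0]]]'|grep -E "tcp|force"
python3 -m handwheel '[[[0,0.3,0,0,0,0]]]'|grep -E "tcp|force"
python3 -m handwheel '[[[0,0,0,0,0,0],[0,0,0,0,0,0]]]'|grep -E "tcp|force"
```

```text
tcp_pos: [0.5234, -0.0074, 0.1884]
force: [-15.0, -9.8, 8.8]
tcp_pos: [0.5237, -0.0074, 0.1884]
force: [-16.4, -9.4, 9.7]
tcp_pos: [0.5239, -0.0074, 0.1884]
force: [-17.2, -10.0, 10.0]
tcp_pos: [0.5239, -0.0074, 0.1883]
force: [-16.6, -9.6, 9.4]
```

```bash
python3 -m handwheel '[[[-0.6,0.2,0,0,0,0],[-0.6,0.4,0,0,0,0]]]'|grep -E "tcp|force"
python3 -m handwheel '[[[0,0.4,0,0,0,0],[0,0.4,0,0,0,0]]]'|grep -E "tcp|force"
```

```text
tcp_pos: [0.525, -0.0074, 0.1884]
force: [-9.7, -4.1, 5.4]
tcp_pos: [0.5252, -0.0074, 0.1884]
force: [-11.6, -5.1, 6.2]
```

```bash
python3 -m handwheel '[[[0,0.5,0,0,0,0],[0,1,0,0,0,0]]]'|grep -E "tcp|force"
python3 -m handwheel '[[[0,0.5,0,0,0,0]]]'|grep -E "tcp|force"
python3 -m handwheel '[[[0,0.5,0,0,0,0]]]'|grep -E "tcp|force"
```

```text
tcp_pos: [0.5257, -0.0073, 0.1883]
force: [-18.7, -8.0, 11.9]
tcp_pos: [0.5259, -0.0073, 0.1883]
force: [-21.9, -8.6, 16.1]
tcp_pos: [0.5261, -0.0072, 0.1883]
force: [-25.1, -9.7, 17.3]
```

```bash
python3 -m handwheel '[[[0,0,0,0,0,0],[0,0,0,0,0,0]]]'|grep -E "tcp|force"
python3 -m handwheel '[[[0,-2,0,0,0,0],[0,-5,0,0,0,0],[0,-5,0,0,0,0],[0,-5,0,0,0,0]]]'|grep -E "tcp|force"
python3 -m handwheel '[[[0,3,0,0,0,0],[0,4.5,0,0,0,0],[0,5,0,0,0,0]]]'|grep -E "tcp|force"
```

```text
tcp_pos: [0.5261, -0.0073, 0.1883]
force: [-24.8, -10.3, 15.8]
tcp_pos: [0.5233, -0.0077, 0.1886]
force: [0.8, 0.0, -0.9]
tcp_pos: [0.5262, -0.0072, 0.1884]
force: [-25.7, -9.4, 19.8]
```

After backing off, the same push met the same resistance at the same place, so the wedge holds. I'll retreat and check.

```bash
python3 -m handwheel '[[[0,-3,0,0,0,0],[0,-15,0,0,0,0],[0,-30,-20,0,0,0],[0,-40,-60,0,0,0],[0,-60,-100,0,0,0],[0,-100,-140,0,0,0],[0,-140,-150,0,0,0],[0,-160,-150,0,0,0],[0,-160,-150,0,0,0],[0,-160,-150,0,0,0],[0,-160,-150,0,0,0]]]'
python3 - <<'E'
from h import *
d=shot('top','t9.png'); shot('scene','s9.png')
c=cv2.resize(cv2.imread('pics/t9.png')[125:215,195:285],(400,400),interpolation=cv2.INTER_CUBIC)
e=cv2.resize(cv2.imread('pics/s9.png')[170:260,210:300],(400,400),interpolation=cv2.INTER_CUBIC)
cv2.imwrite('pics/c9.png',np.hstack([c,e])); print(arm.state()['force'])
E
```

```text
time_s: 26.4
tcp_pos: [0.372, -0.0391, 0.3384]
eef_rot: [3.141, -0.0, 1.775]
force: [-0.4, -0.1, 0.1]
grip_width: 0.009
[0.0184284  0.05138618 0.22609945]
```

View pics/c9.png

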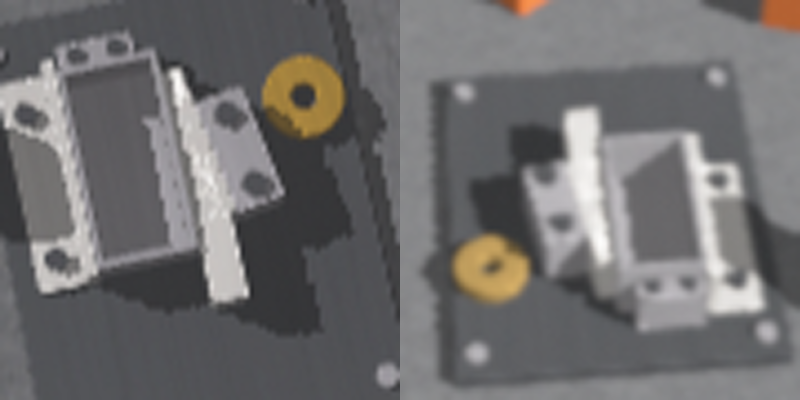

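The housing sits against the stop and the fence. The wedge lies flat between housing and rail, from tip (178,70) to butt (230,300), and the robot is clear.

```bash
python3 -c "
from station import arm
print(arm.close_job())"
```

```text
the job is handed in; nothing more can be done
None
```

The job is done and handed in, with the wedge left locked; the interface gave no verdict.

- **Housing:** I pushed it to the end stop with the closed fingers. Sliding took about 3–5 N. It stopped firmly within about 1 mm of where I expected, and the contact force read at most about 21 N in all.
- **Wedge:** I gripped it by the head and laid it in the slot mouth. It lay flat and within about 0.001 rad of the fixture's x. I then pushed the butt until the drive climbed to about 26 N, slightly over the suggested 18–25 N. Its centre ended near x = -21 mm.
- **Last checks:** I backed off and pushed once more with about 26 N. It met the same resistance at the same place, within 0.1 mm, so the wedge holds without the robot. The last pictures show the housing against stop and fence and the wedge tight. In the last force reading the robot touched nothing.
- **Disagreed or not measured:**
  - The wrist and top cameras differed by about 1 mm on where the fixture lies across.
  - While settling the wedge, the finger's sideways friction (about 6 N) held it back. When I released that, it crept 1 mm further and I re-tightened it.
  - I could not measure the squeeze on the housing directly.
  - I did not re-measure the other things on the bench. In the last close-ups the disc looks unmoved; packer, can, hammer and tape were outside them.
- **Rows:** For one pair of identical pushes I used a shell loop instead of typing each row separately.

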